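# Lay the microscope's long camera tube in the cleaning cradle

### The arm

A 6-joint arm with a two-finger parallel gripper is mounted at the origin on the work surface. World frame = base frame: x ahead of the robot, y to its left, z up, the work surface at z = 0. Lengths are in m, angles in rad, forces in N, time in s.
With the tool pointing down it reaches from about 0.325 to 0.85 m from the base axis. Payload 4.4 kg.
Tool frame: the origin (TCP) lies at the very end of the fingers, on their centre line; the grasp point (between the pads) lies 19 mm behind it; x points along the fingers, y is the direction in which the jaws open and shut, and the axes are right-handed (so a half turn about x gives the same grasp; the last joint's range is limited). The gripper opens to 94 mm and grips with 3 to 60 N. Pads are 16 mm wide; open, the fingers measure 119 mm over their backs; the gripper's body (75 mm by 177 mm) begins 78 mm behind the grasp point.
Start: joints at [-1.464, 0.207, 1.542, -0, 1.393, -0.15], TCP at [0.146, -0.556, 0.205] pointing down, gripper open.
Joint ranges: [-2.73, 2.73], [-0.86, 2.22], [0.23, 2.46], [-1.11, 4.25], [0.08, 2.63], [-2.82, 2.82]. Speed limits (rad/s): [2.79, 2.79, 3.14, 3.14, 3.14, 3.14].

### API

Orientations are given as [roll, pitch, yaw] about the fixed x, y, z axes, in that order (R = Rz(yaw) Ry(pitch) Rx(roll)).
In Python, from plant import arm gives the robot as it stands.
- The arm moves only by the tool apply_moves, never from a script. Its argument "series" is a list of rows, each an object of numbers: "gripper": the opening, from -1 (shut) to 1 (fully open), so that 0 is half open; "tx", "ty", "tz": the shift along the tool's x, y, z in mm; "twist": the turn about the tool's x in degrees. In form: [{"gripper": .., "tx": .., "ty": .., "tz": .., "twist": ..}, ...]. A call has 1 to 20 rows; each row is the pose to reach, as a shift and turn from the pose commanded when the call began, along the tool's axes at that moment; what a row does not reach only later rows make up. A row lasts 1/12 s, in which the tool goes at most 41.7 mm and 7.16 degrees, less where a joint would pass 70% of its speed; a pose out of reach is approached as far as the arm can. A call with a gripper value outside its range is refused whole. The fingers move at their own pace and stop on an object; "squeeze" is the grip in N (left out, the last holds). Time passes only in rows, so rows that repeat a pose let the fingers close. It gives the time, the measured TCP pose, the force and the opening at its end, in the units of the state.
- arm.get_state(): the state, without advancing time (a new reading comes with each control period).
- arm.get_image(name): name is "side" or "top" or "wrist"; returns a dict with "frame" (420x560x3 uint8, red, green, blue), "z_map" (420x560 float32, m along the optical axis (not along the pixel's ray), 0 where there is no reading), "mtx" (3x3 intrinsics, pixels), "dist" ([k1, k2, p1, p2, k3] as OpenCV has them; the pictures are not rectified), "R" (3x3) and "t" (3): a world point X has camera coordinates R X + t. Camera axes: x right, y down, z forward; pixel columns grow to the right and rows downward; lengths in m; the calibration is good to about 2 mm. A picture is of the moment at which its call begins.
- arm.finish_job(): hands the job in, once; it reports no verdict.
The state is a dict: "time_s": time; "joint_pos": joint angles; "dq": joint speeds; "effort": joint torques, N m; "eef_pos": TCP position; "eef_rot": TCP orientation; "contact_force": force on the tool from outside, world axes, zero at the start; "moment": the same for the moment, N m; "opening": finger opening in m.
Only numpy, scipy, OpenCV 4.12 (cv2) and the standard library are available. Lean on these libraries where they do the work, as an engineer would, in place of code of your own. Each camera call takes 0.05 s, during which the arm holds its last target. There are 200 camera calls.

### The job

Three microscope tubes stand upright on the repair bench. Take the longest one and lay it on its side in the cradle with the two V-shaped saddles, resting in both saddles and about centred over them (either end may point either way), so that its lenses can be cleaned. Set it down in the cradle while still holding it, do not drop it in, and leave the other two tubes standing where they are.

Things in the scene. Friction and masses are not known exactly. Their poses are not given: they have to be found in the camera images.
- long_tube: The tube to lay down: a plain straight aluminium cylinder with thin black bands, 36 mm in diameter all along and 150 mm long, about 0.15 kg, standing upright at the start. Origin at the middle of its length, on its axis (75 mm above the bench when upright); z runs along the tube to its top. The three tubes stand in random order, axes at least 105 mm apart.
- cradle: Fixed grey cradle, two black 90-degree V saddles open upwards. Origin: underside centre, on the bench; the tube must lie along its x. Foot 90 (x) by 76 (y) by 8 mm. Saddles: 10 mm thick, centred at x = -21 and +21 mm, about 60 mm wide (y), tops 72 mm above the bench. The seated tube's axis is 70 mm above the bench, its middle over the origin, 49 mm overhanging freely at each end.
- short_tube: Bystander: upright aluminium tube with black bands, 36 mm in diameter and 95 mm tall; origin at the centre of its foot, z up along it. Leave standing.
- slim_tube: Bystander: upright aluminium tube with black bands, 24 mm in diameter and 120 mm tall; origin at the centre of its foot, z up along it. Leave standing.
Things that resemble listed ones, but are neither listed nor needed, are in the scene too. Leave any green or purple look-alike of the cradle alone.

How it is judged:
On the way:
1. the long tube is brought into the cradle still held: its middle within 30 mm lengthwise, 25 mm sideways and 35 mm in height of its resting place, its axis within 35 degrees of the cradle's x (x of long_tube in the frame of cradle between -0.03 and 0.03 m and y of long_tube in the frame of cradle between -0.025 and 0.025 m and z of long_tube in the frame of cradle between 0.04 and 0.105 m and angle between the z axis of long_tube and the x axis of cradle, either way round below 0.61 rad and contact force between the fingers and long_tube above 0.5 N), for 0.1 s.
At the end, for the whole second after the job is handed in: The long tube lies released and at rest in both saddles: axis within 10 degrees of the cradle's x (either way), its middle within 18 mm of the cradle's centre lengthwise, 10 mm sideways and 10 mm of its 70 mm resting height. The other two tubes stand upright within 30 mm of their starts (x of long_tube in the frame of cradle between -0.018 and 0.018 m and y of long_tube in the frame of cradle between -0.01 and 0.01 m and z of long_tube in the frame of cradle between 0.06 and 0.08 m and angle between the z axis of long_tube and the x axis of cradle, either way round below 0.175 rad and linear speed of long_tube below 0.03 m/s and angle between each of short_tube, slim_tube's own z axis and vertical below 0.2 rad and distance of each of short_tube, slim_tube from where it was at the start of the episode below 0.03 m); the robot touches nothing.
It fails at once if one of the other tubes is knocked over (angle between any of short_tube, slim_tube's own z axis and vertical above 0.6 rad).
It also fails if it takes over 42 s, if anything falls off the work surface, if the arm or the gripper's body presses on something with over 40 N, if the wrist force passes 120 N, or if a joint passes its speed limit or range.

## Working session

There is one attempt and no reset: what is moved stays moved. The work goes in short steps, Python scripts to look and compute and a tool call to move; the robot and the scene stay as the last step left them, time stands still between calls to the robot, and variables do not carry over. Pictures are saved under pics/ and viewed, about 8 in all and at most 12, crops included, and the job is handed in when it is done.

Besides the shell and the picture viewer there is one more tool, called after "Call:" as name(argument=value, ...) on one line, values as JSON. apply_moves: Moves the arm, as the interface text tells. Its arguments: {"type":"object","properties":{"series":{"type":"array"},"squeeze":{"type":"number"}},"required":["series"]}

```bash
ls; mkdir -p pics
cat > h.py <<'E'
import numpy as np, cv2
from plant import arm
def grab(n,f):
    im=arm.get_image(n); cv2.imwrite(f'pics/{f}.png',im['frame'][:,:,::-1]); np.savez(f'{f}.npz',**{k:np.array(v) for k,v in im.items()}); return im
def world(im,u,v,z=None,w=1):
    u,v=int(round(u)),int(round(v))
    d=im['z_map'][v-w:v+w+1,u-w:u+w+1]; d=np.median(d[d>0])
    p=cv2.undistortPoints(np.array([[[u,v]]],float),im['mtx'],im['dist'])[0,0]
    return im['R'].T@(np.array([p[0]*d,p[1]*d,d])-im['t'])
def cloud(im):
    H,W=im['z_map'].shape
    uv=np.stack(np.meshgrid(np.arange(W),np.arange(H)),-1).reshape(-1,1,2).astype(float)
    p=cv2.undistortPoints(uv,im['mtx'],im['dist'])[:,0]; d=im['z_map'].reshape(-1,1)
    P=(np.hstack([p*d,d])-im['t'])@im['R']; P[d[:,0]<=0]=np.nan
    return P.reshape(H,W,3)
E
python3 - <<'E'
from h import *
a=grab('top','top0');b=grab('side','side0')
cv2.imwrite('pics/both.png',cv2.resize(np.hstack([a['frame'],b['frame']])[:,:,::-1],(800,300)))
for i in (a,b): print(i['R'].round(3).tolist(),i['t'].round(3),i['mtx'].round(0).tolist())
print(arm.get_state())
E
```

```text
pics
[[0.013, -1.0, -0.01], [-0.988, -0.011, -0.153], [0.153, 0.012, -0.988]] [0.003 0.437 1.295] [[427.0, 0.0, 276.0], [0.0, 427.0, 216.0], [0.0, 0.0, 1.0]]
[[-0.969, -0.248, -0.011], [-0.166, 0.68, -0.714], [0.185, -0.689, -0.7]] [0.425 0.112 1.068] [[436.0, 0.0, 272.0], [0.0, 436.0, 209.0], [0.0, 0.0, 1.0]]
{'time_s': 0.1, 'joint_pos': array([-1.46447794e+00,  2.07348242e-01,  1.54279296e+00, -6.64074596e-06,
        1.39349600e+00, -1.50488930e-01]), 'dq': array([ 4.69016155e-04, -1.37234320e-03, -3.00173139e-03,  9.86233763e-05,
        3.66198870e-04,  2.64260336e-04]), 'effort': array([-8.69282144e-05, -3.71866930e+01, -2.82291305e+01,  7.00266589e-02,
        3.11307516e-02, -5.08468156e-05]), 'eef_pos': array([ 0.14596186, -0.55541769,  0.20440788]), 'eef_rot': array([-1.71808934,  1.56875176,  1.68031181]), 'contact_force': array([-0.20480389,  0.34871002,  1.36366947]), 'moment': array([-0.01312213, -0.00797109,  0.03475887]), 'opening': 0.09430343982258846}
```

View pics/top0.png

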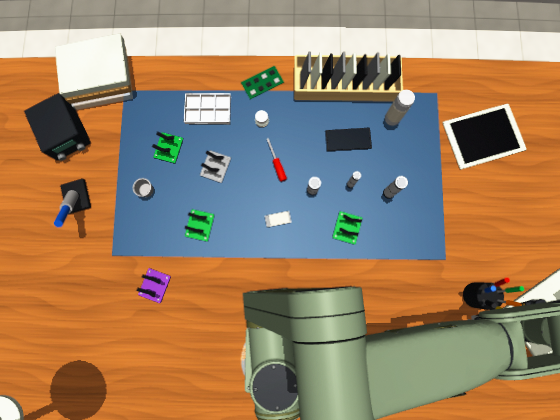

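View pics/side0.png

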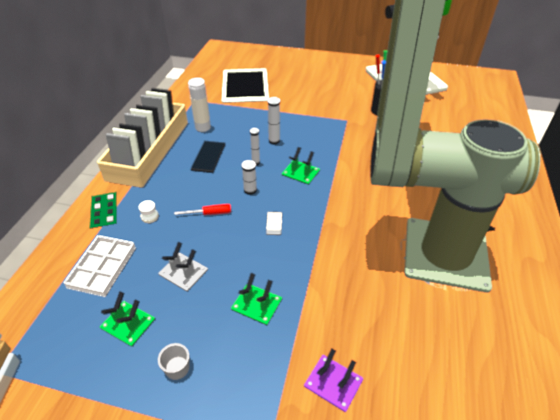

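Top view: grey cradle at about (215,165). The tubes are at (314,185), (355,179) and (397,186). Green and purple cradle look-alikes and a wider bottle at (400,105) are also there. Next I measure all of these and confirm with a crop.

Run:
```python
from h import *
im=dict(np.load('top0.npz')); P=cloud(im); S=dict(np.load('side0.npz')); Q=cloud(S)
A=np.concatenate([P.reshape(-1,3),Q.reshape(-1,3)]); A=A[np.isfinite(A[:,0])]
for n,(u,v) in dict(a=(315,182),b=(356,176),c=(401,183),bottle=(405,98),cr=(215,165)).items():
    c=world(im,u,v); 
    top=P[max(0,v-25):v+25,u-20:u+20].reshape(-1,3); top=top[np.isfinite(top[:,0])]
    m=np.linalg.norm(A[:,:2]-c[:2],axis=1)<.05; h=A[m]; zt=np.percentile(h[h[:,2]>.02,2],97)
    T=top[(top[:,2]>zt-.008)]
    print(n,c.round(3),'top z',zt.round(3),'top centre',((T.min(0)+T.max(0))/2).round(3),(np.ptp(T,axis=0)).round(3),len(T))
# cradle: saddles
R=P[145:190,195:235]; F=im['frame'][145:190,195:235]
r=R.reshape(-1,3); ft=r[(r[:,2]>.004)&(r[:,2]<.014)]; s=r[(r[:,2]>.03)]
print('foot',len(ft),cv2.minAreaRect(ft[:,:2].astype(np.float32)*1000),'saddle',len(s),s.mean(0),s[:,2].max(),cv2.minAreaRect(s[:,:2].astype(np.float32)*1000))
f1=cv2.resize(im['frame'][145:215,290:425],None,fx=4,fy=4,interpolation=2); f2=cv2.resize(im['frame'][135:205,180:250],None,fx=4,fy=4,interpolation=2)
cv2.imwrite('pics/crop.png',cv2.resize(np.hstack([f1,f2])[:,:,::-1],(800,273)))
g=S['frame'][240:295,150:215];
```

```text
a [ 0.533 -0.109  0.096] top z 0.099 top centre [ 0.53  -0.106  0.096] [0.036 0.036 0.01 ] 112
b [ 0.547 -0.228  0.119] top z 0.122 top centre [ 0.548 -0.228  0.119] [0.022 0.025 0.009] 58
c [ 0.52  -0.352  0.149] top z 0.153 top centre [ 0.523 -0.352  0.151] [0.037 0.036 0.01 ] 132
bottle [ 0.771 -0.368  0.17 ] top z 0.173 top centre [ 0.775 -0.371  0.17 ] [0.047 0.049 0.01 ] 201
cr [0.607 0.208 0.008] top z 0.071 top centre [0.604 0.207 0.068] [0.065 0.071 0.009] 49
foot 573 ((601.488525390625, 210.30938720703125), (150.54981994628906, 128.2982635498047), 2.0952394008636475) saddle 154 [0.60323241 0.20837894 0.05595923] 0.07270596111682615 ((603.50537109375, 207.01856994628906), (59.411720275878906, 53.74687194824219), 71.05780792236328)
```

View pics/crop.png

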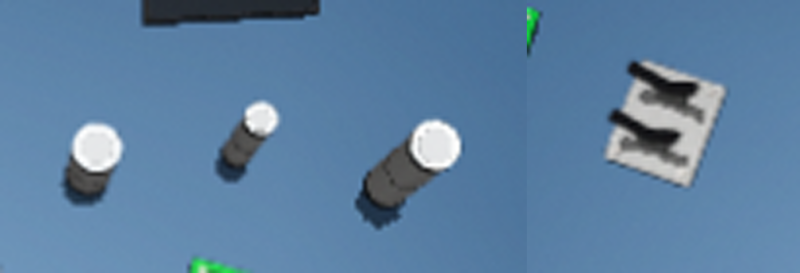

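The long tube is the rightmost one, top at (401,183) in the top view: 0.151 m tall and 36 mm wide. The middle one is slim (24 mm, 120 mm tall) and the left one short (96 mm tall). The bottle is 48 mm wide and 170 mm tall, so it is not the target. The cradle is the only grey one, at (215,166).

```bash
cat >> h.py <<'E'
from scipy.spatial.transform import Rotation as Ro
def tool():
    s=arm.get_state(); return np.array(s['eef_pos']),Ro.from_euler('xyz',s['eef_rot']).as_matrix(),s
def shift(p,yawdir=None):
    """mm shift in tool axes to world TCP p; twist (deg) to bring tool y along yawdir (deg, mod 180)"""
    e,R,s=tool(); d=R.T@(np.array(p)-e)*1000
    y=np.degrees(np.arctan2(R[1,1],R[0,1])); print('t',s['time_s'],'tcp',e.round(4),'tool y yaw',y.round(1),'z',R[:,2].round(3),'j',np.round(s['joint_pos'],2),'shift',d.round(1))
    if yawdir is not None: print('twist',-((yawdir-y+90)%180-90))  # tool x is down
E
python3 - <<'E'
from h import *
shift([.523,-.352,.205],0)
im=dict(np.load('top0.npz')); P=cloud(im); F=im['frame'].astype(int)
hsv=cv2.cvtColor(im['frame'],cv2.COLOR_RGB2HSV)
m=np.zeros(F.shape[:2],bool); m[145:190,195:235]=True
m&=(hsv[...,1]<40)&(hsv[...,2]>110)
f=P[m]; f=f[(f[:,2]<.02)]
print(len(f)); print(cv2.minAreaRect(f[:,:2].astype(np.float32)*1000))
b=P[145:190,195:235].reshape(-1,3); b=b[b[:,2]>.058]
print(b.shape, b[:,:2].mean(0)); 
k,l,c=cv2.kmeans(b[:,:2].astype(np.float32),2,None,(3,50,1e-5),5,0); print(c)
for i in (0,1): print(cv2.minAreaRect(b[l[:,0]==i][:,:2].astype(np.float32)*1000))
E
```

```text
t 0.1 tcp [ 0.146  -0.5554  0.2044] tool y yaw -75.3 z [-0.967 -0.254 -0.   ] j [-1.46  0.21  1.54 -0.    1.39 -0.15] shift [-3.000e-01 -1.010e+02 -4.163e+02]
twist -75.28593959291402
408
((604.0659790039062, 208.55055236816406), (77.4330825805664, 89.28548431396484), 70.94035339355469)
(74, 3) [0.60302686 0.20869403]
[[0.60816616 0.22739843]
 [0.5966417  0.18545525]]
((608.9913330078125, 226.16607666015625), (19.628894805908203, 51.69351577758789), 71.05780792236328)
((596.5390625, 186.40499877929688), (15.538298606872559, 53.20158004760742), 70.62427520751953)
```

Call:
apply_moves(series=[{"gripper": 1,"tx": 0,"ty": -50,"tz": -210,"twist": -36},{"gripper": 1,"tx": 0,"ty": -50,"tz": -210,"twist": -36},{"gripper": 1,"tx": 0,"ty": -50,"tz": -210,"twist": -36},{"gripper": 1,"tx": 0,"ty": -101,"tz": -416,"twist": -75},{"gripper": 1,"tx": 0,"ty": -101,"tz": -416,"twist": -75},{"gripper": 1,"tx": 0,"ty": -101,"tz": -416,"twist": -75},{"gripper": 1,"tx": 0,"ty": -101,"tz": -416,"twist": -75},{"gripper": 1,"tx": 0,"ty": -101,"tz": -416,"twist": -75},{"gripper": 1,"tx": 0,"ty": -101,"tz": -416,"twist": -75},{"gripper": 1,"tx": 0,"ty": -101,"tz": -416,"twist": -75},{"gripper": 1,"tx": 0,"ty": -101,"tz": -416,"twist": -75},{"gripper": 1,"tx": 0,"ty": -101,"tz": -416,"twist": -75},{"gripper": 1,"tx": 0,"ty": -101,"tz": -416,"twist": -75},{"gripper": 1,"tx": 0,"ty": -101,"tz": -416,"twist": -75},{"gripper": 1,"tx": 0,"ty": -101,"tz": -416,"twist": -75},{"gripper": 1,"tx": 0,"ty": -101,"tz": -416,"twist": -75}], squeeze=5)

```text
time_s: 1.43
eef_pos: [0.5214, -0.3539, 0.2055]
eef_rot: [-1.542, 1.57, -3.12]
contact_force: [-0.2, 0.6, -0.1]
opening: 0.094
```

Run:
```python
from h import *
shift([.523,-.352,.061],0)
im=grab('wrist','w1'); P=cloud(im); r=P.reshape(-1,3); e,_,_=tool()
t=r[(r[:,2]>.143)&(r[:,2]<.157)&(np.linalg.norm(r[:,:2]-[.523,-.352],axis=1)<.04)]
print(len(t),(t.min(0)+t.max(0))/2 if len(t) else '',np.ptp(t,axis=0) if len(t) else '')
```

```text
t 1.4333 tcp [ 0.5214 -0.3539  0.2055] tool y yaw -0.5 z [-0.008 -1.     0.   ] j [-0.73  0.32  1.4  -0.    1.42 -0.73] shift [144.5   1.6  -1.9]
twist -0.45508002823495985
2404 [ 0.52279713 -0.35298918  0.14748503] [0.03558773 0.03685961 0.00874935]
```

View pics/w1.png

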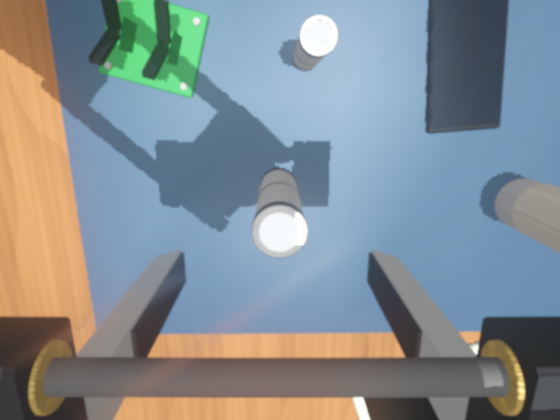

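Centred: the tube top is at (280,231), between the fingers. Now I descend and take a light grip just above the tube's middle.

Call:
apply_moves(series=[{"gripper": 1,"tx": 40,"ty": 1.5,"tz": -1,"twist": 0},{"gripper": 1,"tx": 75,"ty": 1.5,"tz": -1,"twist": 0},{"gripper": 0.6,"tx": 105,"ty": 1.5,"tz": -1,"twist": 0},{"gripper": 0.4,"tx": 130,"ty": 1.5,"tz": -1,"twist": 0},{"gripper": 0.2,"tx": 144,"ty": 1.5,"tz": -1,"twist": 0},{"gripper": 0,"tx": 144,"ty": 1.5,"tz": -1,"twist": 0},{"gripper": -0.1,"tx": 144,"ty": 1.5,"tz": -1,"twist": 0},{"gripper": -0.2,"tx": 144,"ty": 1.5,"tz": -1,"twist": 0},{"gripper": -0.3,"tx": 144,"ty": 1.5,"tz": -1,"twist": 0},{"gripper": -0.5,"tx": 144,"ty": 1.5,"tz": -1,"twist": 0},{"gripper": -0.5,"tx": 144,"ty": 1.5,"tz": -1,"twist": 0},{"gripper": -0.5,"tx": 144,"ty": 1.5,"tz": -1,"twist": 0},{"gripper": -0.5,"tx": 144,"ty": 1.5,"tz": -1,"twist": 0},{"gripper": -0.5,"tx": 144,"ty": 1.5,"tz": -1,"twist": 0}], squeeze=5)

```text
time_s: 2.65
eef_pos: [0.5249, -0.3526, 0.063]
eef_rot: [0.677, 1.569, -0.898]
contact_force: [-1.9, -0.3, 5.7]
opening: 0.0359
```

Call:
apply_moves(series=[{"gripper": -0.5,"tx": -1,"ty": 0,"tz": 7,"twist": 0},{"gripper": -0.5,"tx": -1.5,"ty": 0,"tz": 14.5,"twist": 0},{"gripper": -0.5,"tx": -1,"ty": 0,"tz": 22,"twist": 0},{"gripper": -0.5,"tx": -0.5,"ty": 0,"tz": 29,"twist": 0},{"gripper": -0.5,"tx": 1,"ty": 0,"tz": 36,"twist": 0},{"gripper": -0.5,"tx": 3,"ty": 0,"tz": 43.5,"twist": 0},{"gripper": -0.5,"tx": 5.5,"ty": 0,"tz": 50,"twist": 0},{"gripper": -0.5,"tx": 8.5,"ty": 0,"tz": 57,"twist": 0},{"gripper": -0.5,"tx": 8.5,"ty": 0,"tz": 57,"twist": 0}], squeeze=5)

```text
time_s: 3.4
eef_pos: [0.524, -0.4113, 0.0528]
eef_rot: [0.388, 1.568, -1.19]
contact_force: [1.0, -1.8, 4.1]
opening: 0.0358
```

Run:
```python
from h import *
shift([.523,-.352,.061],0)
a=grab('top','t2');b=grab('side','s2');c=grab('wrist','w2')
f=[cv2.resize(x,(400,300),interpolation=2) for x in (a['frame'][130:250,340:500],b['frame'][70:250,200:440],)]+[cv2.resize(c['frame'],(400,300))]
cv2.imwrite('pics/m2.png',np.vstack([np.hstack(f[:2]),np.hstack([f[2],f[2]*0])])[:,:,::-1])
```

```text
t 3.4 tcp [ 0.524  -0.4113  0.0528] tool y yaw -0.4 z [-0.006 -1.     0.002] j [-0.79  0.54  1.42 -0.    1.18 -0.79] shift [ -8.3  -1.4 -59.3]
twist -0.36880954381757647
```

View pics/m2.png

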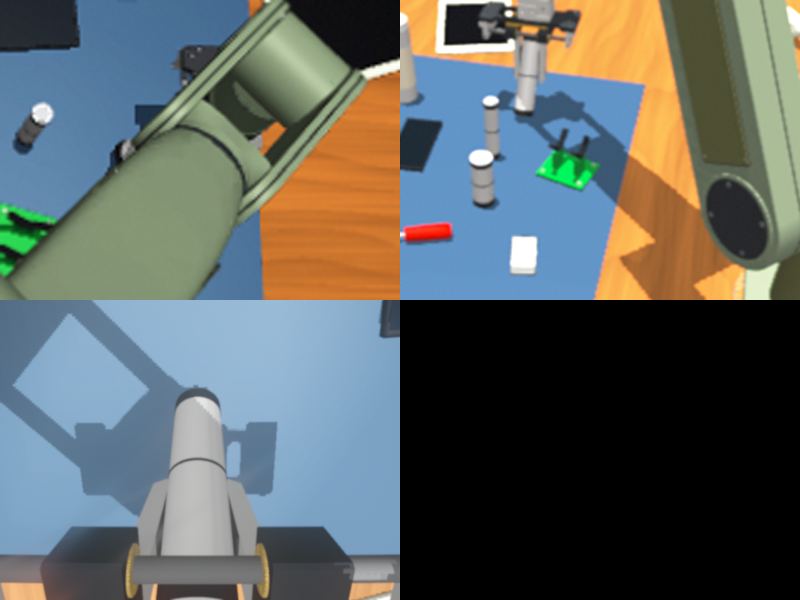

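The tube is tilting as planned: foot at about (198,395) in the wrist view, still held, other tubes standing. I continue the arc.

Call:
apply_moves(series=[{"gripper": -0.5,"tx": 3.5,"ty": 0,"tz": 6.5,"twist": 0},{"gripper": -0.5,"tx": 7.5,"ty": 0,"tz": 12.5,"twist": 0},{"gripper": -0.5,"tx": 12,"ty": 0,"tz": 18,"twist": 0},{"gripper": -0.5,"tx": 17,"ty": 0,"tz": 23,"twist": 0},{"gripper": -0.5,"tx": 23,"ty": 0,"tz": 27.5,"twist": 0},{"gripper": -0.5,"tx": 29,"ty": 0,"tz": 32,"twist": 0},{"gripper": -0.5,"tx": 35,"ty": 0,"tz": 35.5,"twist": 0},{"gripper": -0.5,"tx": 41,"ty": 0,"tz": 39,"twist": 0},{"gripper": -0.5,"tx": 46,"ty": 0,"tz": 41,"twist": 0},{"gripper": -0.5,"tx": 50,"ty": 0,"tz": 43,"twist": 0},{"gripper": -0.5,"tx": 50,"ty": 0,"tz": 43,"twist": 0},{"gripper": -0.5,"tx": 50,"ty": 0,"tz": 43,"twist": 0}], squeeze=5)

```text
time_s: 4.55
eef_pos: [0.5228, -0.45, 0.0012]
eef_rot: [-2.505, 1.567, 2.202]
contact_force: [-0.3, 1.2, -1.5]
opening: 0.0358
```

Run:
```python
from h import *
shift([.523,-.352,.061],0)
c=grab('wrist','w3'); P=cloud(c)
for v in range(0,420,20):
    print(v,P[v,280].round(4))
```

```text
t 4.55 tcp [ 0.5228 -0.45    0.0012] tool y yaw -0.3 z [-0.005 -1.    -0.003] j [-0.84  0.65  1.37  0.    1.13 -0.83] shift [-59.5  -0.4 -98.2]
twist -0.26254570613966166
0 [ 5.247e-01 -3.257e-01 -1.000e-04]
20 [ 5.247e-01 -3.337e-01  3.000e-04]
40 [ 0.5244 -0.347   0.0342]
60 [ 0.5243 -0.354   0.0368]
80 [ 0.5243 -0.3608  0.0385]
100 [ 0.5243 -0.3676  0.0403]
120 [ 0.5242 -0.3745  0.043 ]
140 [ 0.5242 -0.3813  0.0449]
160 [ 0.5241 -0.3878  0.0486]
180 [ 0.5241 -0.3945  0.0506]
200 [ 0.524  -0.4008  0.054 ]
220 [ 0.524  -0.4072  0.0564]
240 [ 0.524  -0.4135  0.0592]
260 [ 0.5239 -0.4198  0.0616]
280 [ 0.5239 -0.4263  0.0634]
300 [ 0.5239 -0.4321  0.0665]
320 [ 0.5238 -0.4385  0.0684]
340 [ 0.5238 -0.4447  0.0706]
360 [ 0.5236 -0.4215  0.1115]
380 [ 0.5235 -0.4231  0.1157]
400 [ 0.5237 -0.4622  0.0782]
```

View pics/w3.png

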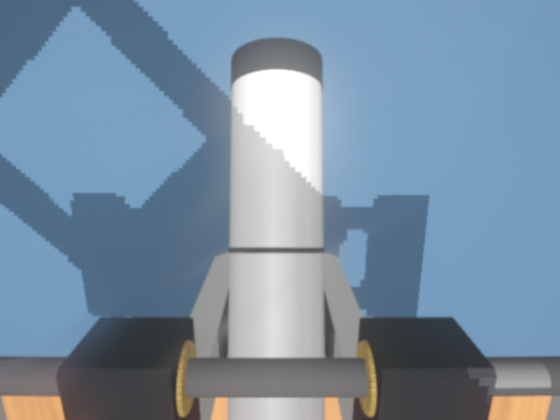

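The tube is about 21° short of flat: foot end at (277,45), and it slid up in the grip. I open slightly so it settles between the fingers, then shift to its middle.

Call:
apply_moves(series=[{"gripper": -0.15,"tx": -2,"ty": 0,"tz": 0,"twist": 0},{"gripper": -0.1,"tx": -3,"ty": 0,"tz": 0,"twist": 0},{"gripper": -0.1,"tx": -3,"ty": 0,"tz": 0,"twist": 0},{"gripper": -0.08,"tx": -3,"ty": 0,"tz": 0,"twist": 0},{"gripper": -0.08,"tx": -3,"ty": 0,"tz": -5,"twist": 0},{"gripper": -0.08,"tx": -3,"ty": 0,"tz": -10,"twist": 0},{"gripper": -0.08,"tx": -3,"ty": 0,"tz": -15,"twist": 0},{"gripper": -0.08,"tx": -3,"ty": 0,"tz": -15,"twist": 0},{"gripper": -0.08,"tx": -3,"ty": 0,"tz": -15,"twist": 0}])

```text
time_s: 5.35
eef_pos: [0.5238, -0.4361, 0.0059]
eef_rot: [-2.34, 1.57, 2.368]
contact_force: [0.9, -0.3, -1.2]
opening: 0.0434
```

Run:
```python
from h import *
shift([.523,-.352,.061],0)
c=grab('wrist','w4'); P=cloud(c)
for v in list(range(0,120,8))+[200,260,300,340,400]:
    print(v,P[v,280].round(4))
b=grab('side','s4'); cv2.imwrite('pics/s4c.png',cv2.resize(b['frame'][70:190,200:380],(720,480),interpolation=2)[:,:,::-1])
```

```text
t 5.35 tcp [ 0.5238 -0.4361  0.0059] tool y yaw -0.2 z [-0.004 -1.    -0.   ] j [-0.82  0.63  1.39 -0.    1.12 -0.82] shift [-55.1  -1.2 -84.1]
twist -0.24693691185822786
0 [ 0.5257 -0.311   0.0008]
8 [ 0.5257 -0.3142  0.0007]
16 [ 5.257e-01 -3.173e-01  2.000e-04]
24 [ 0.5257 -0.3204 -0.0007]
32 [ 5.257e-01 -3.238e-01 -1.000e-04]
40 [ 5.257e-01 -3.271e-01 -2.000e-04]
48 [ 0.5257 -0.3307  0.0015]
56 [ 0.5257 -0.3338 -0.0006]
64 [ 5.257e-01 -3.372e-01 -5.000e-04]
72 [ 0.5257 -0.3407 -0.0011]
80 [ 0.5256 -0.3442 -0.    ]
88 [ 0.5256 -0.3478  0.0012]
96 [ 0.5256 -0.3514  0.0011]
104 [ 5.256e-01 -3.549e-01 -5.000e-04]
112 [ 0.5256 -0.3586  0.0007]
200 [ 0.5252 -0.3925  0.0356]
260 [ 0.5251 -0.4192  0.0344]
300 [ 0.525  -0.438   0.0349]
340 [ 0.525  -0.4577  0.0359]
400 [ 0.5249 -0.4921  0.0346]
```

Run:
```python
from h import *
c=dict(np.load('w4.npz')); P=cloud(c)
for v in range(114,156,3): print(v,P[v,280].round(4), c['frame'][v,280])
r=P.reshape(-1,3); r=r[(r[:,2]>.02)&(r[:,2]<.04)&(abs(r[:,0]-.525)<.012)]; print(r[:,1].min(),np.percentile(r[:,1],99.9))
S=cloud(dict(np.load('s4.npz'))).reshape(-1,3); s=S[(S[:,2]>.02)&(S[:,2]<.04)&(abs(S[:,0]-.525)<.012)&(abs(S[:,1]+.43)<.12)]; print(len(s), np.percentile(s[:,1],[0,1,99,100]) if len(s) else '')
```

```text
114 [ 0.5256 -0.3595  0.0015] [133 148 165]
117 [ 0.5253 -0.3598  0.0357] [211 214 217]
120 [ 0.5252 -0.3608  0.0365] [131 135 141]
123 [ 0.5252 -0.362   0.0362] [131 135 140]
126 [ 0.5253 -0.3632  0.0346] [131 135 141]
129 [ 0.5252 -0.3643  0.0356] [132 135 140]
132 [ 0.5252 -0.3654  0.0357] [135 137 142]
135 [ 0.5252 -0.3666  0.035 ] [134 137 141]
138 [ 0.5252 -0.3678  0.0346] [135 138 142]
141 [ 0.5252 -0.3688  0.0354] [136 139 142]
144 [ 0.5252 -0.37    0.035 ] [136 139 142]
147 [ 0.5252 -0.3711  0.0359] [138 141 143]
150 [ 0.5252 -0.3724  0.0347] [216 216 216]
153 [ 0.5252 -0.3735  0.0355] [227 227 227]
-0.5098682097173471 -0.35970530284989627
189 [-0.50935625 -0.50788653 -0.35806765 -0.35716681]
```

View pics/s4c.png

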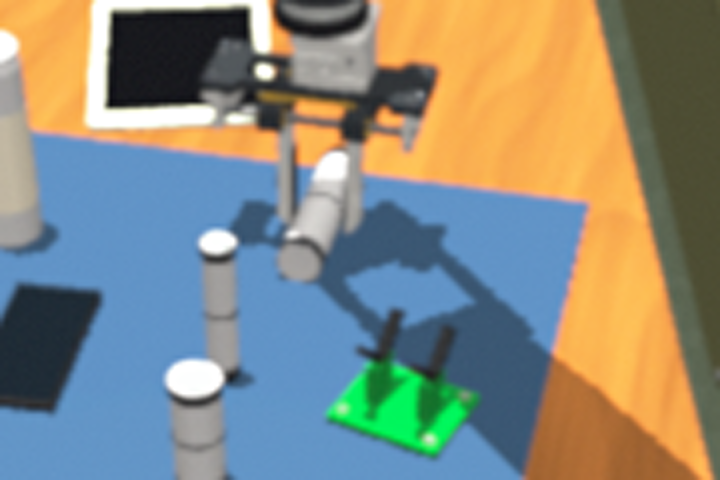

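The tube lies flat between the fingers (foot at about (300,260) in this crop), its middle at y = -0.4345. I grip it firmly and lift.

Call:
apply_moves(series=[{"gripper": -0.2,"tx": 2.5,"ty": 0,"tz": -1.5,"twist": 0},{"gripper": -0.6,"tx": 2.5,"ty": 0,"tz": -1.5,"twist": 0},{"gripper": -0.6,"tx": 2.5,"ty": 0,"tz": -1.5,"twist": 0},{"gripper": -0.6,"tx": 2.5,"ty": 0,"tz": -1.5,"twist": 0},{"gripper": -0.6,"tx": 2.5,"ty": 0,"tz": -1.5,"twist": 0},{"gripper": -0.6,"tx": 2.5,"ty": 0,"tz": -1.5,"twist": 0},{"gripper": -0.6,"tx": -20,"ty": 0,"tz": -1.5,"twist": 0},{"gripper": -0.6,"tx": -50,"ty": 0,"tz": -1.5,"twist": 0},{"gripper": -0.6,"tx": -85,"ty": 0,"tz": -1.5,"twist": 0},{"gripper": -0.6,"tx": -120,"ty": 0,"tz": -1.5,"twist": 0},{"gripper": -0.6,"tx": -160,"ty": 0,"tz": -1.5,"twist": 0},{"gripper": -0.6,"tx": -200,"ty": 0,"tz": -1.5,"twist": 0},{"gripper": -0.6,"tx": -220,"ty": 0,"tz": -1.5,"twist": 0},{"gripper": -0.6,"tx": -220,"ty": 0,"tz": -1.5,"twist": 0}], squeeze=30)

```text
time_s: 6.62
eef_pos: [0.5266, -0.4382, 0.2342]
eef_rot: [0.761, 1.557, -0.814]
contact_force: [0.7, -0.6, -0.6]
opening: 0.0352
```

Run:
```python
from h import *
shift([.6035,.2075,.224],70.9)
c=grab('wrist','w5'); P=cloud(c); e,R,_=tool()
for v in (110,160,220,280,340,400): print(v,P[v,280].round(4))
r=P.reshape(-1,3); r=r[(abs(r[:,2]-e[2]-.034)<.012)&(abs(r[:,0]-e[0])<.012)]; print((r[:,1].min()-e[1])*1000,(np.nanpercentile(r[:,1],99.9)-e[1])*1000)
```

```text
t 6.6167 tcp [ 0.5266 -0.4382  0.2342] tool y yaw -0.3 z [-0.005 -1.     0.01 ] j [-0.82  0.41  1.22  0.    1.5  -0.82] shift [   4.4   73.6 -646.1]
twist -71.17524123049014
110 [ 5.329e-01 -3.654e-01 -1.000e-04]
160 [ 0.5277 -0.3776  0.2662]
220 [ 0.5276 -0.4021  0.2655]
280 [ 0.5275 -0.4282  0.267 ]
340 [ 0.5274 -0.4576  0.2672]
400 [ 0.5273 -0.4906  0.2671]
-69.78240654821583 74.31442282628947
```

Call:
apply_moves(series=[{"gripper": -0.6,"tx": 0,"ty": 3,"tz": -25,"twist": 0},{"gripper": -0.6,"tx": 0,"ty": 7,"tz": -60,"twist": -4},{"gripper": -0.6,"tx": 0,"ty": 11,"tz": -100,"twist": -9},{"gripper": -0.6,"tx": 0,"ty": 16,"tz": -140,"twist": -14},{"gripper": -0.6,"tx": 0,"ty": 20,"tz": -180,"twist": -19},{"gripper": -0.6,"tx": 0,"ty": 25,"tz": -220,"twist": -24},{"gripper": -0.6,"tx": 0,"ty": 30,"tz": -260,"twist": -29},{"gripper": -0.6,"tx": 0,"ty": 34,"tz": -300,"twist": -34},{"gripper": -0.6,"tx": 0,"ty": 39,"tz": -340,"twist": -39},{"gripper": -0.6,"tx": 0,"ty": 43,"tz": -380,"twist": -44},{"gripper": -0.6,"tx": 0,"ty": 48,"tz": -420,"twist": -49},{"gripper": -0.6,"tx": 0,"ty": 52,"tz": -460,"twist": -54},{"gripper": -0.6,"tx": 0,"ty": 57,"tz": -500,"twist": -59},{"gripper": -0.6,"tx": 0,"ty": 62,"tz": -540,"twist": -64},{"gripper": -0.6,"tx": 0,"ty": 66,"tz": -580,"twist": -68},{"gripper": -0.6,"tx": 0,"ty": 70,"tz": -610,"twist": -71},{"gripper": -0.6,"tx": 0,"ty": 72,"tz": -632,"twist": -71},{"gripper": -0.6,"tx": 0,"ty": 73,"tz": -644,"twist": -71},{"gripper": -0.6,"tx": 0,"ty": 73,"tz": -646,"twist": -71},{"gripper": -0.6,"tx": 0,"ty": 73,"tz": -646,"twist": -71}])

```text
time_s: 8.33
eef_pos: [0.5989, 0.21, 0.2235]
eef_rot: [-2.432, 1.567, -2.768]
contact_force: [-0.0, -0.6, -1.5]
opening: 0.0352
```

Run:
```python
from h import *
shift([.6035,.2075,.056],70.9)
c=grab('wrist','w6'); P=cloud(c); e,R,s=tool()
r=P.reshape(-1,3); t=r[(abs(r[:,2]-e[2]-.034)<.015)]; d=(t-e)@R; t=d[(abs(d[:,1])<.012)]; print('along',np.nanpercentile(t[:,2],[0,.1,99.9,100])*1000)
b=r[(r[:,2]>.058)&(r[:,2]<.08)&(np.linalg.norm(r[:,:2]-[.6035,.2075],axis=1)<.06)]; print('saddle',len(b),cv2.minAreaRect(b[:,:2].astype(np.float32)*1000) if len(b) else '')
b=r[(r[:,2]>.004)&(r[:,2]<.014)&(np.linalg.norm(r[:,:2]-[.6035,.2075],axis=1)<.07)]; print('foot',len(b),cv2.minAreaRect(b[:,:2].astype(np.float32)*1000) if len(b) else '')
```

```text
t 8.3333 tcp [0.5989 0.21   0.2235] tool y yaw 70.8 z [ 0.944 -0.33  -0.003] j [ 0.2   0.32  1.36 -0.    1.46 -1.03] shift [167.5  -0.4   5.7]
twist -0.14529258418203028
along [-75.97737056 -75.94829478  66.40565622  68.97532455]
saddle 0 
foot 0
```

View pics/w6.png

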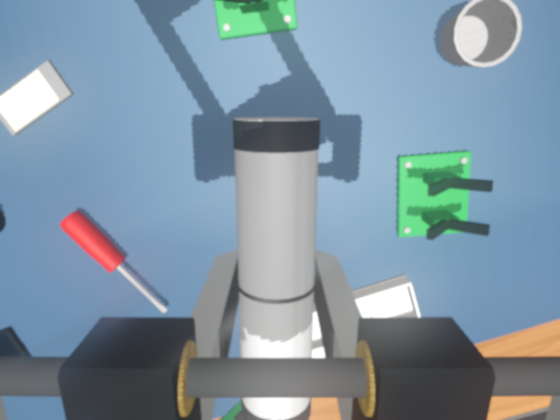

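The tube is held level, its end at (277,120). The grey cradle is hidden beneath it. I descend to about 35 mm above seating and check from the side.

Call:
apply_moves(series=[{"gripper": -0.6,"tx": 30,"ty": 0,"tz": 5,"twist": 0},{"gripper": -0.6,"tx": 60,"ty": 0,"tz": 5,"twist": 0},{"gripper": -0.6,"tx": 90,"ty": 0,"tz": 5,"twist": 0},{"gripper": -0.6,"tx": 115,"ty": 0,"tz": 5,"twist": 0},{"gripper": -0.6,"tx": 130,"ty": 0,"tz": 5,"twist": 0},{"gripper": -0.6,"tx": 130,"ty": 0,"tz": 5,"twist": 0},{"gripper": -0.6,"tx": 130,"ty": 0,"tz": 5,"twist": 0},{"gripper": -0.6,"tx": 130,"ty": 0,"tz": 5,"twist": 0}])

```text
time_s: 9.05
eef_pos: [0.6061, 0.2077, 0.0975]
eef_rot: [0.438, 1.568, 0.1]
contact_force: [0.4, 0.6, -0.8]
opening: 0.0352
```

Run:
```python
from h import *
shift([.6035,.2075,.055],70.9)
b=grab('side','s7'); Q=cloud(b).reshape(-1,3); e,R,s=tool()
X=(Q-np.array([.6035,.2075,0]))@np.array([[.945,.327,0],[-.327,.945,0],[0,0,1]]).T.T if 0 else None
c,sn=np.cos(np.radians(-19.1)),np.sin(np.radians(-19.1))
M=np.array([[c,sn,0],[-sn,c,0],[0,0,1]]); L=(Q-[.6035,.2075,0])@M.T
t=L[(abs(L[:,0])<.09)&(abs(L[:,1])<.03)&(L[:,2]>.085)&(L[:,2]<.135)]
print('tube along',np.percentile(t[:,0],[0,1,99,100]),'top z by x',[np.percentile(t[abs(t[:,0]-x)<.006,2],97).round(4) for x in (-.06,-.04,.04,.06) if (abs(t[:,0]-x)<.006).any()])
cv2.imwrite('pics/s7c.png',cv2.resize(b['frame'][180:330,100:300],(800,600),interpolation=2)[:,:,::-1])
```

```text
t 9.05 tcp [0.6061 0.2077 0.0975] tool y yaw 70.6 z [ 0.943 -0.332  0.002] j [ 0.2   0.44  1.47 -0.    1.23 -1.04] shift [42.5 -1.1 -2.4]
twist -0.27373944124818195
tube along [-0.07510636 -0.07342566  0.04513194  0.05261776] top z by x [np.float64(0.132), np.float64(0.1323), np.float64(0.1258)]
```

View pics/s7c.png

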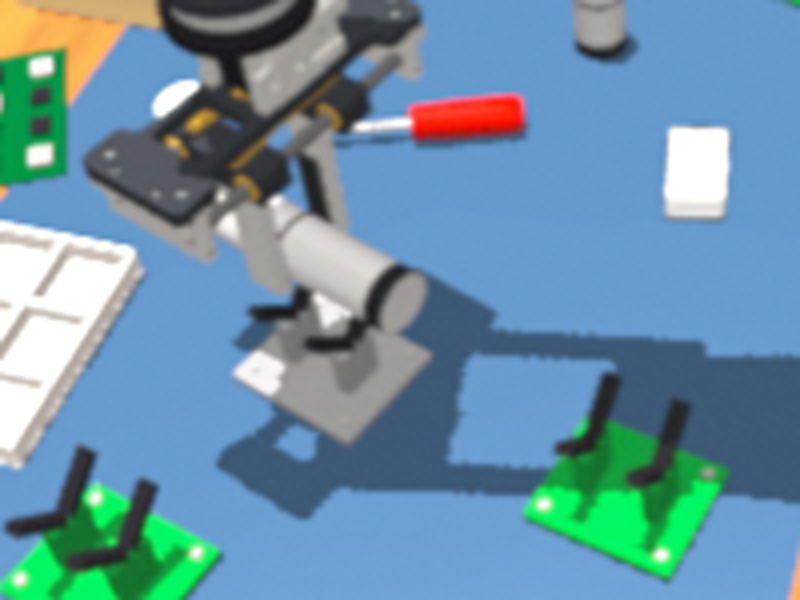

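Tube above both saddles (right saddle at (340,335)), middle within about 2 mm of centre. I lower gently while holding.

Call:
apply_moves(series=[{"gripper": -0.6,"tx": 10,"ty": -1,"tz": -1,"twist": 0},{"gripper": -0.6,"tx": 20,"ty": -1,"tz": -1,"twist": 0},{"gripper": -0.6,"tx": 28,"ty": -1,"tz": -1,"twist": 0},{"gripper": -0.6,"tx": 34,"ty": -1,"tz": -1,"twist": 0},{"gripper": -0.6,"tx": 37,"ty": -1,"tz": -1,"twist": 0},{"gripper": -0.6,"tx": 39,"ty": -1,"tz": -1,"twist": 0},{"gripper": -0.6,"tx": 40,"ty": -1,"tz": -1,"twist": 0},{"gripper": -0.6,"tx": 41,"ty": -1,"tz": -1,"twist": 0},{"gripper": -0.6,"tx": 41,"ty": -1,"tz": -1,"twist": 0},{"gripper": -0.6,"tx": 41,"ty": -1,"tz": -1,"twist": 0},{"gripper": -0.6,"tx": 41,"ty": -1,"tz": -1,"twist": 0}])

```text
time_s: 10.02
eef_pos: [0.6032, 0.2079, 0.0554]
eef_rot: [-2.389, 1.57, -2.725]
contact_force: [-5.0, -1.7, 3.2]
opening: 0.0352
```

Run:
```python
from h import *
shift([.6035,.2075,.055],70.9)
c=grab('wrist','w8'); P=cloud(c); print([P[v,280].round(4).tolist() for v in (160,220,280,340)])
```

```text
t 10.0167 tcp [0.6032 0.2079 0.0554] tool y yaw 70.7 z [ 0.944 -0.33  -0.001] j [ 0.2   0.49  1.5  -0.    1.16 -1.04] shift [ 0.4 -0.3  0.5]
twist -0.17691627955186107
[[0.547, 0.2298, 0.0879], [0.5697, 0.2219, 0.0889], [0.5957, 0.2129, 0.0866], [0.6228, 0.2034, 0.0878]]
```

Seated: the tube's top surface is at z = 0.088, so its axis is at about 0.070, with light contact force. I release and retreat upward.

Call:
apply_moves(series=[{"gripper": -0.2,"tx": 0,"ty": 0,"tz": 0,"twist": 0},{"gripper": -0.1,"tx": 0,"ty": 0,"tz": 0,"twist": 0},{"gripper": 0,"tx": 0,"ty": 0,"tz": 0,"twist": 0},{"gripper": 0.1,"tx": 0,"ty": 0,"tz": 0,"twist": 0},{"gripper": 0.2,"tx": 0,"ty": 0,"tz": 0,"twist": 0},{"gripper": 0.2,"tx": 0,"ty": 0,"tz": 0,"twist": 0},{"gripper": 0.2,"tx": -10,"ty": 0,"tz": 0,"twist": 0},{"gripper": 0.2,"tx": -30,"ty": 0,"tz": 0,"twist": 0},{"gripper": 0.2,"tx": -60,"ty": 0,"tz": 0,"twist": 0},{"gripper": 0.2,"tx": -90,"ty": 0,"tz": 0,"twist": 0},{"gripper": 0.2,"tx": -120,"ty": 0,"tz": 0,"twist": 0},{"gripper": 0.2,"tx": -150,"ty": 0,"tz": 0,"twist": 0},{"gripper": 0.2,"tx": -150,"ty": 0,"tz": 0,"twist": 0},{"gripper": 0.2,"tx": -150,"ty": 0,"tz": 0,"twist": 0}])

```text
time_s: 11.23
eef_pos: [0.6055, 0.2085, 0.2087]
eef_rot: [0.537, 1.564, 0.201]
contact_force: [-0.8, -0.5, -1.0]
opening: 0.056
```

Run:
```python
from h import *
print(arm.get_state()['eef_pos'],arm.get_state()['opening'])
w=grab('wrist','w9'); b=grab('side','s9'); a=grab('top','t9')
c,sn=np.cos(np.radians(-19.1)),np.sin(np.radians(-19.1)); M=np.array([[c,sn,0],[-sn,c,0],[0,0,1]])
for n,i in (('w',w),('s',b)):
    L=(cloud(i).reshape(-1,3)-[.6035,.2075,0])@M.T
    t=L[(abs(L[:,0])<.095)&(abs(L[:,1])<.03)&(L[:,2]>.078)&(L[:,2]<.095)]
    if len(t): print(n,len(t),np.percentile(t,[.5,50,99.5],axis=0).round(4).tolist(), 'slope deg',np.degrees(np.polyfit(t[:,0],t[:,1],1)[0]))
P=cloud(a)
for nm,q,z in (('short',[.53,-.106],.096),('slim',[.548,-.228],.119)):
    r=np.concatenate([P.reshape(-1,3)]); r=r[(np.linalg.norm(r[:,:2]-q,axis=1)<.05)&(abs(r[:,2]-z)<.008)]
    print(nm,len(r),(r.min(0)+r.max(0))/2 if len(r) else '')
cv2.imwrite('pics/s9c.png',cv2.resize(b['frame'][80:330,100:380],(672,600),interpolation=2)[:,:,::-1])
```

```text
[0.60546512 0.20848372 0.20872267] 0.056026246581013704
w 6465 [[-0.0752, -0.0151, 0.0782], [-0.0084, 0.0005, 0.0855], [0.0731, 0.0157, 0.0888]] slope deg 0.15829741749742615
s 803 [[-0.0762, -0.0153, 0.0783], [-0.006, 0.0049, 0.0867], [0.0746, 0.0175, 0.0921]] slope deg 0.6675392396985583
short 118 [ 0.53012451 -0.10592324  0.0946333 ]
slim 59 [ 0.54840814 -0.2285296   0.12029218]
```

View pics/s9c.png

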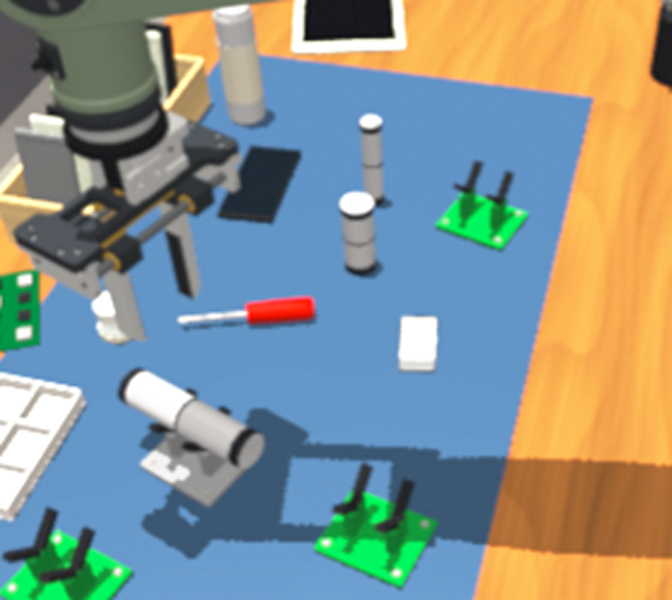

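The tube rests in both saddles at about (190,420) in the crop, centred to within about 1 mm. The gripper is clear, and both other tubes still stand where they were.

```bash
python3 -c "
from plant import arm
print(arm.finish_job())"
```

```text
the job is handed in; nothing more can be done
None
```

The long tube is lying in the grey cradle, resting in both saddles. I handed the job in at about 11.4 s; no verdict is reported.

**How it went:** I gripped the tube lightly just above its middle and tipped it over its foot on the bench. It slid in the light grip and stopped about 21° short of flat. I opened the fingers slightly so it dropped the rest of the way onto the bench between them. Then I gripped it at its middle with 30 N, carried it to the cradle, set it down while still holding it, and released it.

**Last checks after release:**

| Check | Measured |
|---|---|
| Tube middle, lengthwise and sideways | within about 1 mm of the cradle centre |
| Tube axis height | about 70 mm |
| Tube axis to cradle x | under 1° |
| Short and slim tubes | standing, moved less than 1 mm |
| Gripper | about 120 mm above the tube, touching nothing |

The wrist and side cameras agreed to within about 5 mm sideways; the side camera sees only one flank of the tube. No final check failed.

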